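# Release a charged battery pack and catch it on the charger's tray

### The arm

A 7-joint arm with a two-finger parallel gripper is mounted at the origin on a cart in front of the work surface, level with it; the furniture and walls round the work are solid. World frame = base frame: x ahead of the robot, y to its left, z up, the work surface at z = 0. Lengths are in mm, angles in rad, forces in N, time in s.
With the tool pointing down it reaches from about 400 to 900 mm from the base axis. Payload 5.6 kg.
Tool frame: the origin (TCP) lies midway between the tips of the shut fingers; the grasp point (between the pads) lies 19 mm behind it; x points along the fingers, y is the direction in which the jaws open and shut, and the axes are right-handed (so a half turn about x gives the same grasp; the last joint's range is limited). The gripper opens to 92 mm and grips with 3 to 60 N. Pads are 20 mm wide; open, the fingers measure 128 mm over their backs; the gripper's body (75 mm by 189 mm) begins 69 mm behind the grasp point.
Start: joints at [-1.203, 0.468, -0.012, 1.603, 0.006, 1.071, -0.056], TCP at [259.613, 595.911, 214.592] pointing down, gripper open.
Joint ranges: [-2.53, 2.53], [-0.31, 2.02], [-1.57, 1.55], [0.28, 2.44], [-1.29, 4.43], [0.15, 1.84], [-2.92, 2.92]. Speed limits (rad/s): [2.57, 2.57, 3.14, 3.14, 3.14, 3.14, 3.14].

### API

Orientations are given as a rotation vector (axis times angle).
In Python, from cell import robot, grip, kin, viewer gives the robot as it stands. Calls block until the motion is done:
- robot.movep(position, orientation): joint-space move of the TCP to a pose.
- robot.servo_line(position, feed=150, rotation=None): straight line of the TCP; rotation=None keeps the orientation; feed is the mean speed in mm/s.
- robot.goto_joints(angles): joint-space move.
- grip(opening, newtons=None): opening from 0.0 (shut) to 1.0 (fully open); newtons is the grip in N (None keeps the last); returns when the fingers have stopped.
- robot.hold(seconds).
- kin.ik(position, orientation): joint angles nearest the present ones, or None.
- robot.observe(): the state.
- viewer.read_camera(name): name is "scene" or "top"; returns the picture (400x640x3 uint8, red, green, blue); there is no depth.
- viewer.camera_info(name): a dict with "camera_matrix" (3x3 intrinsics, pixels), "R" (3x3) and "t" (3): a world point X has camera coordinates R X + t. Camera axes: x right, y down, z forward; pixel columns grow to the right and rows downward; lengths in mm; the calibration is good to about 2 mm. A picture is of the moment at which its call begins. camera_info takes no time and is no camera call.
A pose or a line that the arm cannot do raises robot.IKError and nothing moves.
- robot.job_done(): hands the job in, once; it reports no verdict.
Trained networks look in the newest picture that a camera, given by its name, has taken for a name from the list of things; names that differ only in an ending like _2 or _b are one class to them, and where a whole thing is asked for, a point or a joint stands for the part that bears it (a point fixed in the world has none). Each returns a list of dicts, best first, with "confidence" (0 to 1); they miss things now and then, are a little off and sometimes report something else, mostly with a low value. They report only what shows in the picture. A call takes as long as a camera call. They do not tell look-alikes from the thing itself.
- viewer.silhouettes(name, camera): "mask" (400x640 bool, what is visible of it).
- viewer.pinpoint(name, camera): "at" ([x, y, z] in mm, in the coordinates of the camera as it stood for that picture, good to about 4 mm: a listed point, or the origin of a listed thing).
The state is a dict: "t": time; "joints": joint angles; "joint_velocities": joint speeds; "joint_torque": joint torques, N m; "tcp_pos": TCP position; "tcp_rot": TCP orientation; "contact_force": force on the tool from outside, world axes, zero at the start; "wrist_torque": the same for the moment, N m; "grip_width": opening from 0.0 (shut) to 1.0 (fully open).
Only numpy, scipy, OpenCV 4.12 (cv2) and the standard library are available. Lean on these libraries where they do the work, as an engineer would, in place of code of your own. Each camera call takes 0.05 s, during which the arm holds its last target. There are 200 camera calls.

### The job

Release the taller of the two battery packs from the hand-blender charger: press the key beside its bay with one fingertip while the other fingertip, already in front of the pack, catches it as the spring throws it out. Then let the pack come on slowly against that finger until the spring is spent, and leave it lying free on the tray in front of its bay, still on the charger. Do not lift the pack, leave the lower pack clicked in, and do not disturb the other things.

Things in the scene. Friction and masses are not known exactly. Their poses are not given: they have to be found in the camera images.
- charger: Grey two-bay battery charger for hand blenders, 190 (x) x 196 (y) x 60 mm high, fixed to the table. Origin on the table; z up, packs come out to -x (roughly towards the robot), +y left. Offsets below are in mm in this frame. Two open-topped bays, centred at y = +29 and -29, floor 12 above the table, mouths at x = -25; walls beside and between the bays 38 high, ending at the mouths; rear tower x = 47 to 95, 60 high.
- tray_edge (a point): Middle of the charger's front edge (x = -95, y = 0, z = 12). The bays' smooth floor runs on from the mouths to this edge as a level tray, with only a 6 mm high rib between the two bays' halves. Outside the trays and bays are shoulders (|y| = 53.5 to 98, 30 high) with the keys on them.
- mouth_left (a point): Middle of the left bay's mouth, on the floor (x = -25, y = +29, z = 12). Behind each pack a sprung plunger pushes it to -x: 8 N at first, 1.5 N when spent after 40 mm. The pack is locked until its key is pressed, then jumps out within some hundredths of a second. If nothing stops it, or it is let go well before the spring is spent, it shoots over the tray's edge.
- mouth_right (a point): Middle of the right bay's mouth, on the floor (x = -25, y = -29, z = 12); works as the left one.
- pack_tall_center (a point): Centre (half-way up) of the taller black battery pack, 70 (x) x 46 (y) x 50 mm high, about 0.27 kg, loose. It starts locked in either bay, centre at x = +10, front face level with the bay's mouth, top 62 mm above the table. Axes as the charger's.
- pack_slim_center (a point): Centre (half-way up) of the lower black battery pack, 70 x 46 x 28 mm, about 0.17 kg, locked in the other bay in the same way, top 40 mm above the table. It is to stay there.
- key_left_top (a point): Middle of the top of the left release key (for the bay at y = +29): a ribbed grey cap 38 (x) x 32 (y) mm at x = -48, y = +75, beside the tray, 46 mm sideways from the middle line of its bay and 23 mm before the mouth. Top 40 mm above the table when up, 32 when down: a second fingertip level with the pressing one is then well below the tall pack's top and clear of the tray.
- key_right_top (a point): The same for the right release key, at x = -48, y = -75 (for the bay at y = -29). A finger on a pressed key can slide on to -x, off the cap and over the lower shoulder; the key then comes up behind it. A finger that is raised while the spring still pushes the pack against it drags the pack up.
- key_left (a joint): Travel of the left key straight down: 0 up, 0.008 m fully down. It frees the pack at about 0.0055 m. Spring: 3 N at first, 7 N fully down (about 1 N more from the lock); it comes up by itself.
- pack_tall: The same taller pack: origin under the middle of its underside, axes as the charger's (its front looks to -x).
- key_right (a joint): The same for the right key.
- tape_roll: Roll of masking tape lying flat, 100 mm across, 25 mm high, loose bystander to the left of the charger. Origin under its middle.
- ramekin: Small white ramekin, 70 mm across, 42 mm high, loose bystander to the left of the charger's front. Origin under its middle.
- spice_jar: Spice jar with a black cap, 45 mm across, 105 mm high, loose bystander behind the charger. Origin under its middle.
- shaker: Steel shaker, 52 mm across, 88 mm high, loose bystander behind the charger. Origin under its middle.
Things that resemble listed ones, but are neither listed nor needed, are in the scene too. What is shaped like the pack_tall but orange or yellow is not meant.

How it is judged (in metres and radians):
On the way, in this order (a step that is already met when the one before it is completed fails the run):
1. with a release key held down, the tall pack has sprung out of its bay and stands caught against a finger (value of joint any of key_left, key_right above 0.003 m and contact force between the fingers and pack_tall above 0.3 N and x of pack_tall_center in the frame of charger between -0.02 and 0.006 m and linear speed of pack_tall below 0.08 m/s), for 0.1 s.
2. the finger, still against the pack, has let it come on slowly almost to the end of the spring (x of pack_tall_center in the frame of charger below -0.024 m and contact force between the fingers and pack_tall above 0.1 N and linear speed of pack_tall below 0.15 m/s), for 0.02 s.
At the end, for the whole second after the job is handed in: The tall pack lies at rest, flat (within 0.08 rad) and straight (within 0.15 rad) on the tray, 34 to 66 mm out of its bay (its front would reach the edge of the tray at 70 mm), both keys are up, and the lower pack is still home within 6 mm (x of pack_tall_center in the frame of charger between -0.056 and -0.024 m and height (world z) of pack_tall_center between 0.033 and 0.042 m and angle between the x axis of pack_tall and the x axis of charger, either way round below 0.15 rad and angle between pack_tall's own z axis and vertical below 0.08 rad and linear speed of pack_tall below 0.01 m/s and value of joint each of key_left, key_right below 0.002 m and x of pack_slim_center in the frame of charger above 0.004 m); the robot touches nothing.
It fails at once if the tall pack slid out over the front edge of the tray (x of pack_tall_center in the frame of charger below -0.058 m).
It fails at once if the tall pack was lifted (height (world z) of pack_tall_center above 0.049 m).
It fails at once if the lower pack was released or moved (distance of pack_slim_center from where it was at the start of the episode above 0.008 m).
It fails at once if a bystander (tape roll, ramekin, spice jar or shaker) was pushed more than 30 mm (distance of any of tape_roll, ramekin, spice_jar, shaker from where it was at the start of the episode above 0.03 m).
It also fails if it takes over 32 s, if anything falls off the work surface, if the arm or the gripper's body presses on something with over 40 N, if the wrist force passes 120 N, or if a joint passes its speed limit or range.

## Working session

There is one attempt and no reset: what is moved stays moved. The work goes in short steps, each a Python script; the robot and the scene stay as the last script left them, time stands still between calls to the robot, and variables do not carry over. Pictures are saved under pics/ and viewed, about 8 in all and at most 12, crops included, and the job is handed in when it is done.

```bash
mkdir -p pics; ls
cat > h.py <<'E'
import numpy as np, cv2
from cell import robot, grip, kin, viewer
def snap(cam,fn=None):
    im=viewer.read_camera(cam)
    if fn: cv2.imwrite('pics/'+fn,cv2.cvtColor(im,cv2.COLOR_RGB2BGR))
    return im
def w(p,cam):
    c=viewer.camera_info(cam); return np.array(c['R']).T@(np.array(p)-np.array(c['t']))
def px(X,cam):
    c=viewer.camera_info(cam); q=np.array(c['camera_matrix'])@(np.array(c['R'])@np.array(X)+np.array(c['t'])); return q[:2]/q[2]
E
python3 - <<'E'
from h import *
a=snap('scene'); b=snap('top')
cv2.imwrite('pics/a.png',cv2.cvtColor(a,cv2.COLOR_RGB2BGR));cv2.imwrite('pics/b.png',cv2.cvtColor(b,cv2.COLOR_RGB2BGR))
for cam in('scene','top'):
  for n in ['charger','tray_edge','mouth_left','mouth_right','pack_tall_center','pack_slim_center','key_left_top','key_right_top','ramekin','tape_roll','spice_jar','shaker']:
    print(cam,n,[(round(d['confidence'],2),w(d['at'],cam).round(1).tolist(),px(w(d['at'],cam),cam).round().tolist()) for d in viewer.pinpoint(n,cam)[:4]])
print(robot.observe())
E
```

```text
pics
scene charger [(0.9, [556.7, 212.5, 0.1], [337.0, 223.0]), (0.43, [495.6, 267.4, 44.6], [293.0, 204.0])]
scene tray_edge [(0.87, [463.2, 183.4, 11.3], [310.0, 245.0]), (0.47, [713.4, 181.2, -3.5], [402.0, 201.0])]
scene mouth_left [(0.59, [520.7, 227.0, 11.7], [318.0, 222.0])]
scene mouth_right [(0.57, [539.6, 171.6, 15.0], [345.0, 229.0]), (0.4, [498.2, 268.6, 39.8], [294.0, 206.0])]
scene pack_tall_center [(0.9, [569.0, 182.6, 40.9], [353.0, 209.0]), (0.83, [454.4, -15.8, 25.0], [393.0, 299.0]), (0.82, [365.0, 100.3, 25.3], [296.0, 288.0]), (0.64, [566.9, 11.8, 25.1], [425.0, 257.0])]
scene pack_slim_center [(0.8, [563.1, 234.7, 25.7], [331.0, 206.0])]
scene key_left_top [(0.58, [497.3, 265.6, 41.2], [295.0, 206.0])]
scene key_right_top [(0.51, [531.4, 125.8, 38.3], [360.0, 231.0])]
scene ramekin []
scene tape_roll [(0.97, [527.1, 414.1, 1.2], [263.0, 191.0])]
scene spice_jar [(0.58, [682.8, 298.1, 1.8], [352.0, 184.0])]
scene shaker [(0.73, [717.6, 183.0, -1.6], [402.0, 199.0])]
top charger [(0.64, [558.2, 206.5, 2.6], [321.0, 193.0]), (0.39, [525.6, 411.4, -1.1], [240.0, 206
[... 777 characters left out ...]
, 134.0])]
{'t': 1.3, 'joints': array([-1.20300163,  0.46750228, -0.01158453,  1.60271083,  0.00597544,
        1.07143505, -0.05632156]), 'joint_velocities': array([ 0.00025538, -0.00135312,  0.00035959, -0.00040065, -0.00049244,
        0.00058001, -0.0005836 ]), 'joint_torque': array([ 3.71337519e-04, -5.20414317e+01, -1.22780501e-02, -2.44061565e+01,
       -5.66495152e-02,  1.12891576e-02,  1.53750540e-05]), 'tcp_pos': array([259.60846382, 595.89375729, 214.58637324]), 'tcp_rot': array([ 0.3222988 ,  1.54663641, -0.32233764]), 'contact_force': array([-0.04855173, -0.28992731,  0.18852954]), 'wrist_torque': array([ 0.02371727, -0.02220278,  0.00478131]), 'grip_width': 1.0013984032636385}
```

```bash
cat >> h.py <<'E'
off={'charger':(0,0,0),'tray_edge':(-95,0,12),'mouth_left':(-25,29,12),'mouth_right':(-25,-29,12),'key_left_top':(-48,75,40),'key_right_top':(-48,-75,40),'pack_tall_center':(10,-29,37),'pack_slim_center':(10,29,26)}
obs=[('charger',556.7,212.5),('charger',558.2,206.5),('tray_edge',463.2,183.4),('mouth_left',520.7,227),('mouth_left',524.2,232.9),('mouth_right',539.6,171.6),('mouth_right',543.5,167),('key_left_top',497.3,265.6),('key_left_top',496.4,274),('key_right_top',531.4,125.8),('key_right_top',531.7,128.2),('pack_tall_center',569,182.6),('pack_slim_center',563.1,234.7)]
from scipy.optimize import least_squares
def res(p):
    c,s=np.cos(p[2]),np.sin(p[2])
    return np.array([(p[0]+c*off[n][0]-s*off[n][1]-x, p[1]+s*off[n][0]+c*off[n][1]-y) for n,x,y in obs]).ravel()
fit=least_squares(res,[557,210,.24],loss='soft_l1',f_scale=4)
P=fit.x
def C(x,y,z):  # charger -> world
    c,s=np.cos(P[2]),np.sin(P[2]); return np.array([P[0]+c*x-s*y,P[1]+s*x+c*y,z])
E
python3 - <<'E'
from h import *
print(P,res(P).reshape(-1,2).round(1).tolist())
a=cv2.imread('pics/a.png');b=cv2.imread('pics/b.png')
cv2.imwrite('pics/ab.png',np.vstack([a[100:400],b[80:380]]))
M=[]
for im,cam,(x0,y0) in((a,'scene',(255,160)),(b,'top',(255,140))):
    k=cv2.resize(im[y0:y0+120,x0:x0+160],None,fx=5,fy=5,interpolation=cv2.INTER_CUBIC)[:, :800]
    def ln(pts,col):
        q=np.array([(px(C(*p),cam)-(x0,y0)+.5)*5 for p in pts]).round().astype(int); cv2.polylines(k,[q],True,col,1)
    ln([(-95,-98,30),(95,-98,30),(95,98,30),(-95,98,30)],(0,0,255))
    for s in(1,-1): ln([(-48+dx,s*75+dy,40) for dx,dy in((-19,-16),(19,-16),(19,16),(-19,16))],(0,255,0))
    ln([(-25,-52,62),(45,-52,62),(45,-6,62),(-25,-6,62)],(255,255,0))
    ln([(-25,6,40),(45,6,40),(45,52,40),(-25,52,40)],(255,0,255))
    ln([(47,-53,60),(95,-53,60),(95,53,60),(47,53,60)],(0,165,255))
    cv2.imwrite(f'pics/c_{cam}.png',k)
E
```

```text
[5.58044875e+02 2.07552403e+02 2.41511953e-01] [[1.3, -4.9], [-0.2, 1.1], [2.6, 1.4], [6.1, 2.7], [2.6, -3.2], [1.1, 1.8], [-2.8, 6.4], [-3.8, 3.3], [-2.9, -5.1], [-2.0, -2.6], [-2.3, -5.0], [5.7, -0.8], [-2.3, 3.4]]
```

View pics/ab.png

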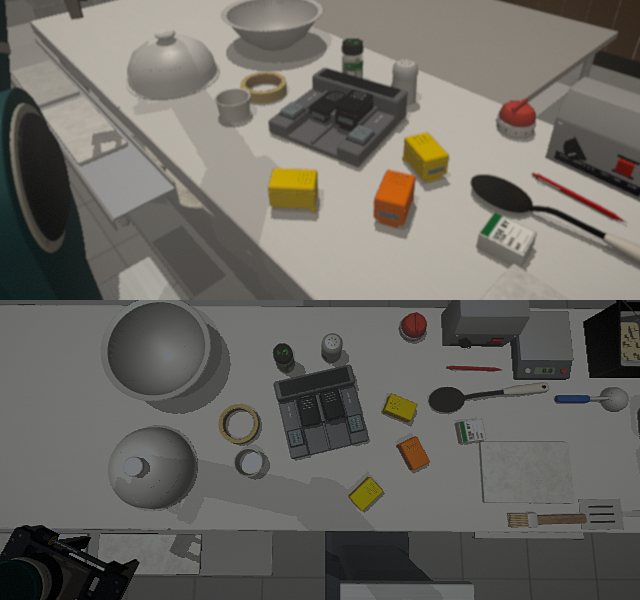

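View pics/c_scene.png

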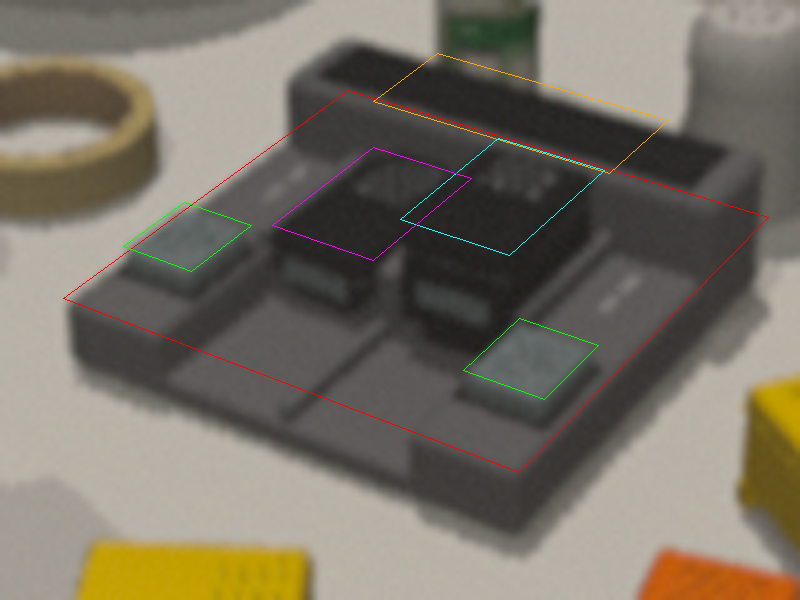

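View pics/c_top.png

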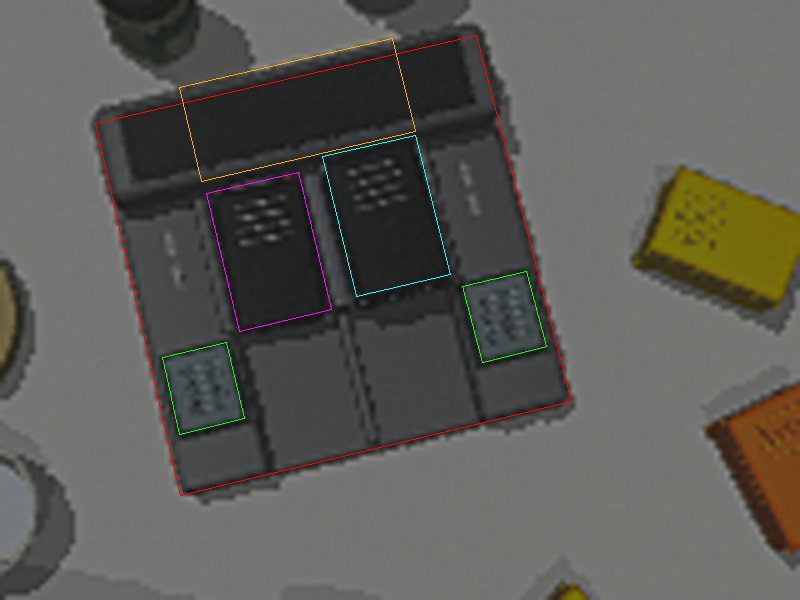

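The tall pack is in the right bay: scene (353,209), top (335,190 in the full image). The candidates were this black pack, a yellow block at scene (293,289), an orange one at (395,298) and a yellow one at (425,255). I reject the coloured ones. The slim pack sits in the left bay at scene (331,206). The fitted outline matches both crops well, so I'll move to a hover above the right key.

```bash
cat >> h.py <<'E'
from scipy.spatial.transform import Rotation as R
def rot(sgn=1):
    c,s=np.cos(P[2]),np.sin(P[2]); X=np.array([0,0,-1.]);Y=sgn*np.array([-s,c,0]); return R.from_matrix(np.c_[X,Y,np.cross(X,Y)]).as_rotvec()
def st(tag=''):
    o=robot.observe(); c,s=np.cos(P[2]),np.sin(P[2]); f=o['contact_force']; d=o['tcp_pos'][:2]-P[:2]
    print(tag,round(o['t'],2),'ch xyz',(c*d[0]+s*d[1]).round(1),(-s*d[0]+c*d[1]).round(1),o['tcp_pos'][2].round(1),'F ch',(c*f[0]+s*f[1]).round(2),(-s*f[0]+c*f[1]).round(2),f[2].round(2),'w',round(o['grip_width'],3)); return o
E
python3 - <<'E'
from h import *
for s in(1,-1):
    q=kin.ik(C(-45,-52,180),rot(s)); print(s,None if q is None else np.round(q,2))
q0=robot.observe()['joints']
c=[(np.abs(kin.ik(C(-45,-52,180),rot(s))-q0).max(),s) for s in(1,-1) if kin.ik(C(-45,-52,180),rot(s)) is not None]
s=min(c)[1]; print('use',s)
robot.movep(C(-45,-52,180),rot(s)); grip(0.304,40); st()
robot.servo_line(C(-45,-52,70),feed=120); st()
a=snap('scene');b=snap('top');st()
z=lambda im,x0,y0:cv2.resize(cv2.cvtColor(im,cv2.COLOR_RGB2BGR)[y0:y0+100,x0:x0+130],None,fx=3,fy=3,interpolation=cv2.INTER_CUBIC)
cv2.imwrite('pics/d.png',np.hstack([z(a,275,150),z(b,270,140)]))
print(robot.observe()['joints'].round(2))
E
```

```text
1 [-0.42  0.33  0.1   1.9  -0.04  0.91  1.52]
-1 [-0.83  0.37  0.62  1.92 -0.27  0.93 -1.41]
use -1
 4.23 ch xyz -45.0 -52.0 180.0 F ch -0.58 -0.19 -0.66 w 0.303
 5.3 ch xyz -44.4 -52.1 70.6 F ch 0.52 -0.54 -0.3 w 0.303
 5.4 ch xyz -44.4 -51.9 70.8 F ch 0.13 0.59 0.29 w 0.306
[-0.75  0.53  0.53  1.99 -0.4   0.72 -1.3 ]
```

View pics/d.png

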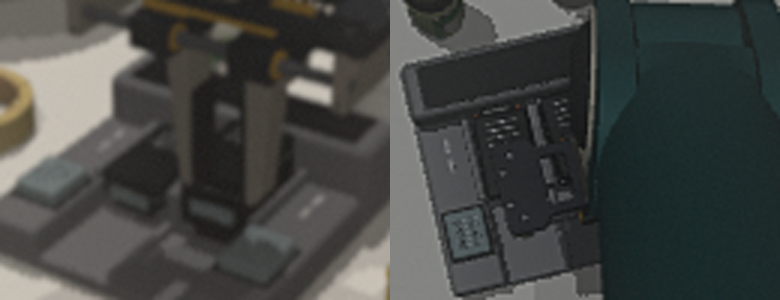

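The scene crop shows one finger before the tall pack's front, around (190,180), and the other over the right key, around (262,200). Both fingers sit where I planned, so I'll press next.

Run:
```python
from h import *
print([kin.ik(C(x,-52,z),rot(-1)) is not None for x,z in((-45,32),(-80,32),(-105,32),(-105,120))])
robot.servo_line(C(-45,-52,45),feed=80); st('45')
for z in(40,37,35,33.5,32.3):
    robot.servo_line(C(-45,-52,z),feed=25); st(z)
    
robot.hold(.3); st('hold')
```

```text
[True, True, True, True]
45 5.86 ch xyz -45.5 -52.2 44.3 F ch 0.02 0.57 0.34 w 0.304
40 6.21 ch xyz -44.5 -52.1 40.3 F ch -0.43 0.65 2.39 w 0.31
37 6.47 ch xyz -47.0 -52.1 36.6 F ch -4.98 -0.56 4.41 w 0.307
35 6.72 ch xyz -47.2 -52.1 34.6 F ch -5.12 0.07 5.54 w 0.31
33.5 6.97 ch xyz -47.1 -52.1 33.2 F ch -4.72 -0.17 5.99 w 0.306
32.3 7.22 ch xyz -47.1 -52.0 32.4 F ch -5.4 -0.92 10.31 w 0.304
hold 7.53 ch xyz -47.2 -52.1 32.4 F ch -6.15 -0.85 10.19 w 0.306
```

Caught: about 5.5 N of pack force on the finger, and the key is bottomed. Next I'll let the pack come on slowly.

Run:
```python
from h import *
for x,z in((-50,33),(-55,33),(-60,33),(-65,33),(-68,33),(-70,33),(-72,33),(-74,33)):
    robot.servo_line(C(x,-52,z),feed=15); st(x)
robot.hold(.2); st()
```

```text
-50 8.01 ch xyz -51.9 -52.0 32.7 F ch -4.61 -0.34 5.15 w 0.308
-55 8.49 ch xyz -56.5 -52.0 32.8 F ch -3.34 -0.13 4.9 w 0.307
-60 8.97 ch xyz -60.8 -52.0 33.0 F ch -3.03 0.87 5.78 w 0.305
-65 9.46 ch xyz -65.2 -52.0 33.1 F ch -0.66 0.68 5.11 w 0.302
-68 9.81 ch xyz -67.9 -51.9 33.3 F ch -1.58 -0.48 5.73 w 0.304
-70 10.09 ch xyz -69.5 -51.9 33.4 F ch -1.46 -0.86 6.43 w 0.3
-72 10.38 ch xyz -71.3 -51.9 33.4 F ch -0.98 -1.25 6.27 w 0.302
-74 10.66 ch xyz -73.1 -51.9 33.5 F ch -0.09 -0.23 5.38 w 0.301
 10.86 ch xyz -73.1 -52.0 33.5 F ch -1.18 -0.79 6.8 w 0.303
```

Run:
```python
from h import *
for x in(-76,-78):
    robot.servo_line(C(x,-52,33),feed=10); st(x)
a=snap('scene')
print([(round(d['confidence'],2),w(d['at'],'scene').round(1).tolist()) for d in viewer.pinpoint('pack_tall_center','scene')])
print(C(-30,-29,37))
cv2.imwrite('pics/e.png',cv2.resize(cv2.cvtColor(a,cv2.COLOR_RGB2BGR)[150:270,270:430],None,fx=5,fy=5,interpolation=cv2.INTER_CUBIC))
```

```text
-76 11.21 ch xyz -74.8 -51.9 33.6 F ch -0.2 -0.19 5.88 w 0.305
-78 11.56 ch xyz -78.3 -51.9 32.7 F ch -1.39 0.67 -0.79 w 0.302
[(0.94, [533.5, 173.9, 39.2]), (0.94, [458.0, -10.9, 28.2]), (0.85, [365.2, 101.7, 24.0]), (0.61, [571.9, 14.3, 23.9])]
[535.8515089  172.21892708  37.        ]
```

View pics/e.png

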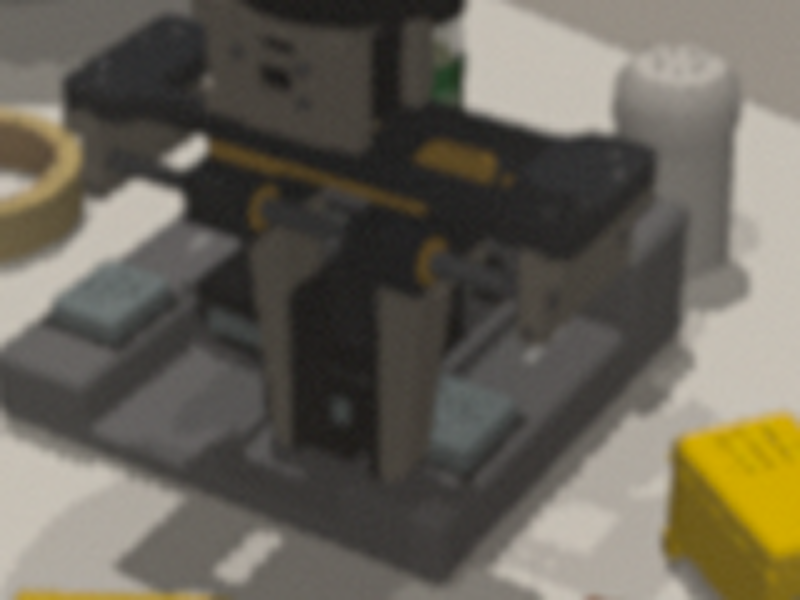

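The right key is up behind the finger (crop ~(475,420)). The pack stands against the finger with its centre at about charger x = -32, and the slim pack is home. I'll back off along -x, then lift.

Run:
```python
from h import *
robot.servo_line(C(-84,-52,33),feed=10); st(); 
robot.servo_line(C(-104,-52,33.5),feed=40); st()
robot.servo_line(C(-125,-52,160),feed=150)
robot.servo_line(C(-200,-52,230),feed=200); st()
a=snap('scene');
for n in('pack_tall_center','pack_slim_center','key_right_top','key_left_top'):
  c,s=np.cos(P[2]),np.sin(P[2])
  for d in viewer.pinpoint(n,'scene')[:2]:
    X=w(d['at'],'scene');e=X[:2]-P[:2];print(n,round(d['confidence'],2),'charger',(c*e[0]+s*e[1]).round(1),(-s*e[0]+c*e[1]).round(1),X[2].round(1))
k=cv2.resize(cv2.cvtColor(a,cv2.COLOR_RGB2BGR)[150:270,270:430],None,fx=5,fy=5,interpolation=cv2.INTER_CUBIC)
q=np.array([(px(C(*p),'scene')-(270,150)+.5)*5 for p in((-67,-52,62),(3,-52,62),(3,-6,62),(-67,-6,62))]).astype(int);cv2.polylines(k,[q],True,(255,255,0),1)
cv2.imwrite('pics/f.png',k)
```

```text
12.41 ch xyz -83.9 -52.0 33.1 F ch 0.38 -0.21 -1.07 w 0.304
 13.06 ch xyz -103.8 -51.9 33.6 F ch 0.61 0.67 -0.37 w 0.301
 14.73 ch xyz -199.8 -51.9 229.6 F ch 0.68 -0.26 -0.18 w 0.303
pack_tall_center 0.85 charger -36.4 -191.5 27.8
pack_tall_center 0.78 charger -154.2 -189.8 26.1
pack_slim_center 0.84 charger 8.5 24.7 25.8
key_right_top 0.59 charger -45.4 -75.0 39.1
key_left_top 0.69 charger -45.0 74.6 40.1
```

View pics/f.png

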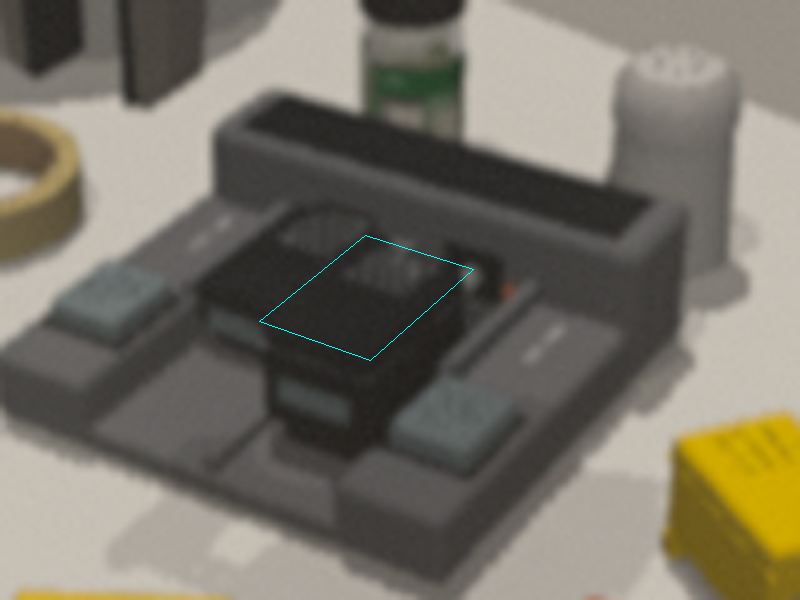

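Run:
```python
from h import *
robot.job_done(); st()
```

```text
the job is handed in; nothing more can be done
the job is handed in; nothing more can be done
```

I released the tall pack from the right bay and left it lying on the tray in front of its bay. I handed the job in at about 15 s; no verdict is reported.

- **Catch:** I pressed the right key with one fingertip. The other fingertip, already in front of the pack, caught it with about 5 N against the finger. The key freed the pack about 2 mm earlier than planned, with the tool at about 37 mm, so the fingertips probably reach slightly lower than the tool point.
- **Slow release:** I backed the finger away at 10–15 mm/s until the spring was spent and the finger slid off the key. The readings in this stretch were noisy and mixed with key friction (about -0.1 to -3 N towards the end). Contact near the end of the spring is therefore inferred from the force and the picture, not cleanly measured.
- **Last checks:** In the last picture the tall pack lies flat and straight, and its top matches the outline drawn for centre x ≈ -32 mm. Both keys are up (tops at 39–40 mm), the slim pack is home (x ≈ 8.5 mm), and the arm is well clear. The tape roll, spice jar and shaker look unmoved; the ramekin was out of that crop.
- **Disagreement:** In the last picture the detector's top two hits for the tall pack were coloured look-alikes. The final position rests on that outline and the detection just before I backed off, which also gave about -32 mm.

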